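# Seat a heatsink under its hold-down rail and hold it square in the corner

### The arm

A 7-joint arm with a two-finger parallel gripper is mounted at the origin on the work surface. World frame = base frame: x ahead of the robot, y to its left, z up, the work surface at z = 0. Lengths are in m, angles in rad, forces in N, time in s.
With the tool pointing down it reaches from about 0.4 to 0.875 m from the base axis. Payload 19.3 kg.
Tool frame: the origin (TCP) lies at the very end of the fingers, on their centre line; the grasp point (between the pads) lies 19 mm behind it; y points along the fingers, z is the direction in which the jaws open and shut, and the axes are right-handed (so a half turn about y gives the same grasp; the last joint's range is limited). The gripper opens to 85 mm and grips with 20 to 120 N. Pads are 22 mm wide; open, the fingers measure 114 mm over their backs; the gripper's body (76 mm by 85 mm) begins 54 mm behind the grasp point. The pads swing forward as they close: fully open they stand 13 mm farther back than shut.
Start: joints at [1.199, 0.521, -0.036, 1.599, 0.021, 1.021, -0.113], TCP at [0.186, -0.597, 0.231] pointing down, gripper open.
Joint ranges: [-2.91, 2.91], [-0.3, 2.13], [-1.5, 1.42], [0.17, 2.43], [-1.26, 4.41], [0.16, 1.93], [-2.52, 2.52]. Speed limits (rad/s): [1.89, 1.89, 2.39, 2.39, 3.01, 3.01, 3.01].

### API

Orientations are given as a unit quaternion [x, y, z, w].
In Python, from cell import readout, imaging, manip gives the robot as it stands.
- The arm moves only by the tool jog_arm, never from a script. Its arguments are lists of equal length, an entry for each row: "delta_pos": the shift along the world's x, y, z in mm, a list of three; "twist": the turn, a rotation vector about the world's x, y, z in degrees, a list of three; "grip": the closure, from 0 (fully open) to 1 (shut). In form: {"delta_pos": [[x, y, z], ...], "twist": [[rx, ry, rz], ...], "grip": [grip, ...]}. A call has 1 to 12 rows; each row shifts and turns the commanded pose from where the row before left it; what a row does not reach is not made up. A row lasts 1/8 s, in which the tool goes at most 62.5 mm and 10.7 degrees, less where a joint would pass 70% of its speed; a pose out of reach is approached as far as the arm can. A call is refused whole if a number of a shift passes 62.5 or a number of a turn 10.7, either way. A call with a gripper value outside its range is refused whole. The fingers move at their own pace and stop on an object; "grip_force" is the grip in N (left out, the last holds). Time passes only in rows, so rows that do not move let the fingers close. It gives the time, the measured TCP pose, the force and the opening at its end, in the units of the state.
- readout.observe(): the state, without advancing time (a new reading comes with each control period).
- imaging.camera(name): name is "scene" or "top" or "wrist"; returns a dict with "frame" (420x560x3 uint8, red, green, blue), "fx", "fy", "cx", "cy" (pixels), "R" (3x3) and "t" (3): a world point X has camera coordinates R X + t. Camera axes: x right, y down, z forward; pixel columns grow to the right and rows downward; lengths in m; the calibration is good to about 2 mm. A picture is of the moment at which its call begins. There is no depth.
- manip.hand_in(): hands the job in, once; it reports no verdict.
The state is a dict: "clock": time; "joint_positions": joint angles; "joint_vel": joint speeds; "joint_efforts": joint torques, N m; "tool_pos": TCP position; "eef_rot": TCP orientation; "wrist_force": force on the tool from outside, world axes, zero at the start; "ft_torque": the same for the moment, N m; "width": opening from 0.0 (shut) to 1.0 (fully open).
Only numpy, scipy, OpenCV 4.12 (cv2) and the standard library are available. Lean on these libraries where they do the work, as an engineer would, in place of code of your own. Each camera call takes 0.05 s, during which the arm holds its last target.

### The job

Pick up the black finned heatsink and lay it flat on the floor plate of the open equipment box, then slide one short end of its base plate under the lip of the dark steel rail and press it into the corner so that the base is hard against the rail and against the brass side stop at once, as you would hold it for a colleague to drive its screws. Finish while still holding it there, flat and square, with a steady push of a few newtons on both; do not ram it, and leave the other things on the bench where they are.

Things in the scene. Friction and masses are not known exactly. Their poses are not given: they have to be found in the camera images.
- heatsink_grip (a point): Middle of the fin block, 33 mm above the part's underside. Black fin block 90 (x, along the fins) x 50 (y, grip across this) x 54 mm tall on an aluminium base plate 118 x 80 x 6 mm that stands out 14 mm at the short ends, 15 mm at the long sides; 60 mm tall in all, 0.3 to 0.65 kg, same either way round, z up. Starts flat on the blue mat, left of the box.
- corner (a point): Inner corner in the box, on its floor plate (14 mm above the bench), where the faces of rail and stop meet; turns with the box. x points square into the rail, y along the rail away from the stop (stop to -y), z up. Plate clear 150 mm to -x and 140 mm to +y. Seated, the heatsink's length lies along x, its grip point at -59, +40, +33 mm from here.
- box: Fixed open grey equipment box with blue gasket, base 310 (x) x 350 (y) x 57 mm tall, origin at the centre of its underside, axes as the corner, which lies at +100, -60, +12 mm. Above its floor plate: three fans 25 mm high along the near wall, green board with parts up to 34 mm at the left wall, silver filter 30 mm high at the right. Its 50 mm deep lid lies open behind.
- rail: Dark steel Z-section rail screwed to the floor plate. Its upright face, looking to the corner's -x, stops the base's short end; it runs from 10 mm on the -y side of the corner to 100 mm along +y, 11.5 mm high. Origin on the plate, in that face, at mid-length. Bare metal rubs here: pressed down hard on the plate, the part binds before it is home.
- lip: Top flange of the dark steel rail, 2.5 mm thick, reaching back 7 mm (to the corner's -x) from the upright face; free height of 9 mm under it for the 6 mm base, its top 11.5 mm above the plate. Same origin as the rail.
- stop: Brass angle-section side stop on the floor plate. Its upright face, looking to the corner's +y, is 9 mm high and runs from 10 to 110 mm from the corner along -x. Origin on the plate, in that face, at mid-length. Fingers holding the fins pass over it if their tips stay 10 mm above the plate.
- fan_center (a point): Bystander: loose black cooling fan, 60 x 60 x 25 mm, flat on the mat to the left of the box; point at its centre.
- transformer_center (a point): Bystander: loose transformer with a yellow winding, 60 x 52 x 40 mm, on the mat to the left of the box; point at its centre, 20 mm up.
- screwdriver: Bystander: screwdriver with orange handle, 190 mm long, lying to the right of the box; origin under the joint of handle and shaft.
- screw_tray: Bystander: grey two-part tray of screws, 110 x 80 x 22 mm, to the right of the box; origin under its centre.
- cleaner: Bystander: pink bottle with white cap, 54 mm across and 130 mm tall, to the right of the box; origin under its centre.
Mind the look-alikes: they are no part of the job. Leave any green look-alike of the part that bears heatsink_grip alone.

How it is judged:
On the way:
1. the heatsink's base lies flat on the floor plate with its end under the lip of the rail (x of heatsink_grip in the frame of corner between -0.064 and -0.056 m and y of heatsink_grip in the frame of corner between 0.03 and 0.1 m and z of heatsink_grip in the frame of corner below 0.037 m and angle between heatsink_grip's own z axis and vertical below 0.06 rad), for 0.1 s.
At the end, for the whole second after the job is handed in: Through the last second the robot holds the heatsink still, flat on the floor plate (within 0.035 rad, not lifted more than 2.5 mm) and square to the rail (within 0.035 rad), pressed on the rail and on the side stop at once with 2 to 50 N on each, its base within 2.5 mm of home both ways (contact force between heatsink and rail between 2 and 50 N and contact force between heatsink and stop between 2 and 50 N and contact force between the fingers and heatsink above 2 N and x of heatsink_grip in the frame of corner above -0.0615 m and y of heatsink_grip in the frame of corner below 0.0425 m and z of heatsink_grip in the frame of corner below 0.0355 m and angle between heatsink_grip's own z axis and vertical below 0.035 rad and angle between the x axis of heatsink_grip and the x axis of corner, either way round below 0.035 rad and linear speed of heatsink below 0.01 m/s); the arm keeps its last pose, push and grip.
It fails at once if the heatsink is rammed or dropped into the box (over 90 N) (contact force between heatsink and box above 90 N).
It fails at once if another thing on the bench is disturbed (moved over 25 mm) (distance of any of fan_center, transformer_center, screwdriver, screw_tray, cleaner from where it was at the start of the episode above 0.025 m).
It also fails if it takes over 48 s, if anything falls off the work surface, if the arm or the gripper's body presses on something with over 40 N, if the wrist force passes 120 N, or if a joint passes its speed limit or range.

## Working session

There is one attempt and no reset: what is moved stays moved. The work goes in short steps, Python scripts to look and compute and a tool call to move; the robot and the scene stay as the last step left them, time stands still between calls to the robot, and variables do not carry over. Pictures are saved under pics/ and viewed, and the job is handed in when it is done.

Besides the shell and the picture viewer there is one more tool, called after "Emit:" in YAML: its name, and indented under it one key for each argument. jog_arm: Moves the arm, as the interface text tells. Its arguments: {"type":"object","properties":{"delta_pos":{"type":"array","items":{"type":"array","items":{"type":"number"}}},"twist":{"type":"array","items":{"type":"array","items":{"type":"number"}}},"grip":{"type":"array","items":{"type":"number"}},"grip_force":{"type":"number"}},"required":["delta_pos","twist","grip"]}

```bash
mkdir -p pics; python3 - <<'E'
from cell import readout, imaging
import cv2
print(readout.observe())
for n in ("scene","top"):
    c=imaging.camera(n); cv2.imwrite(f"pics/{n}0.png",c["frame"][:,:,::-1])
    print(n,c["fx"],c["fy"],c["cx"],c["cy"],c["R"],c["t"])
E
ls
```

```text
{'clock': 0.0, 'joint_positions': array([ 1.19877353,  0.52203234, -0.03629813,  1.60002095,  0.02117509,
        1.02106962, -0.11279968]), 'joint_vel': array([-1.91805543e-03,  5.15136683e-04, -5.29717990e-04, -6.78572997e-04,
       -1.40614195e-03, -9.33129166e-05, -1.79553091e-04]), 'joint_efforts': array([ 3.42338017e-04, -9.27087021e+01,  1.98035449e+00, -3.69930196e+01,
        1.78434985e-02,  8.16038169e-03, -2.73659145e-05]), 'tool_pos': array([ 0.18564213, -0.59643729,  0.23070999]), 'eef_rot': array([-0.10637604,  0.69946838, -0.69867675,  0.10620228]), 'wrist_force': array([ 0.22788334, -0.28262556, -0.39359442]), 'ft_torque': array([-0.0186603 , -0.02818317, -0.05343571]), 'width': 0.9969684184793703}
scene 425.1255431234005 425.1255431234005 272.4658957170559 200.93722807148097 [[-0.29275142  0.95614948  0.0086476 ]
 [ 0.79827373  0.24937186 -0.54824513]
 [-0.52636076 -0.15359639 -0.83627298]] [ 0.19088323 -0.28735215  1.55980121]
top 479.6807053076367 479.6807053076367 281.9748219886412 209.63223453733397 [[ 0.02177322 -0.99942989 -0.02580351]
 [-0.99716292 -0.01984919 -0.07260936]
 [ 0.07205579  0.02731125 -0.99702661]] [-0.05369578  0.42789597  1.36504849]
pics
```

View pics/scene0.png

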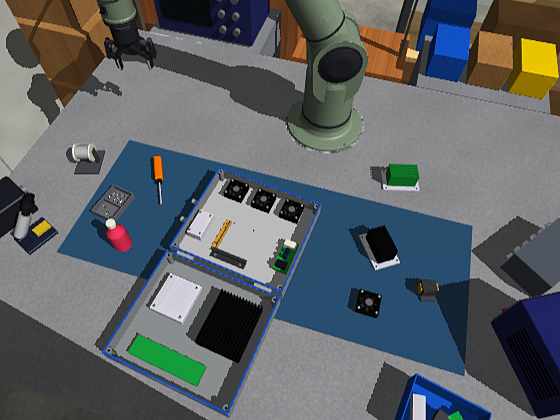

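View pics/top0.png

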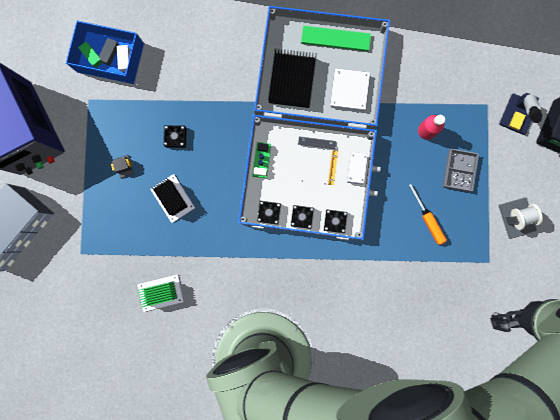

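```bash
cat > h.py <<'E'
import numpy as np, cv2
from cell import imaging, readout
def ray(c,u,v,z):
    R=np.array(c["R"]);t=np.array(c["t"]);C=-R.T@t
    d=R.T@np.array([(u-c["cx"])/c["fx"],(v-c["cy"])/c["fy"],1.])
    return C+d*(z-C[2])/d[2]
def proj(c,X):
    p=np.array(c["R"])@np.array(X)+np.array(c["t"]); return np.array([c["fx"]*p[0]/p[2]+c["cx"],c["fy"]*p[1]/p[2]+c["cy"]])
def crop(c,u0,v0,u1,v1,s,name):
    im=c["frame"][v0:v1,u0:u1,::-1]
    im=cv2.resize(im,None,fx=s,fy=s,interpolation=cv2.INTER_NEAREST if s>4 else cv2.INTER_CUBIC).copy()
    for u in range((u0+9)//10*10,u1,10): cv2.putText(im,str(u),(int((u-u0+.5)*s),8),0,.3,(0,0,255),1); cv2.line(im,(int((u-u0+.5)*s),8),(int((u-u0+.5)*s),13),(0,0,255),1)
    for v in range((v0+9)//10*10,v1,10): cv2.putText(im,str(v),(0,int((v-v0+.5)*s)),0,.3,(0,0,255),1); cv2.line(im,(20,int((v-v0+.5)*s)),(25,int((v-v0+.5)*s)),(0,0,255),1)
    cv2.imwrite("pics/"+name,im)
E
python3 - <<'E'
from h import *
c=imaging.camera("top")
crop(c,140,160,210,230,8,"hs.png")
crop(c,235,105,390,245,5,"box.png")
s=imaging.camera("scene")
crop(s,340,210,420,280,8,"hs_s.png")
crop(s,165,165,325,295,5,"box_s.png")
E
```

```text
(no output)
```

View pics/hs.png

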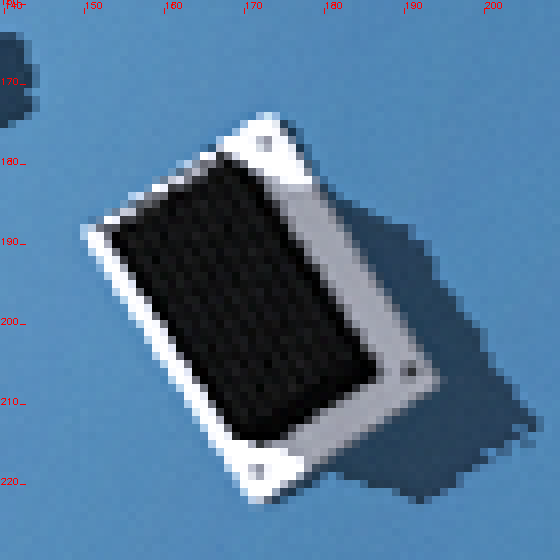

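View pics/box.png

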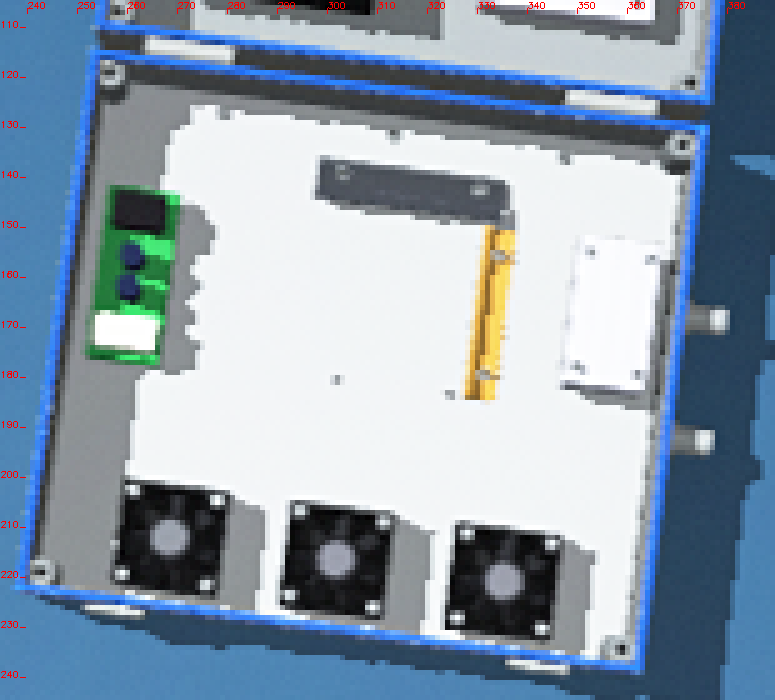

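View pics/hs_s.png

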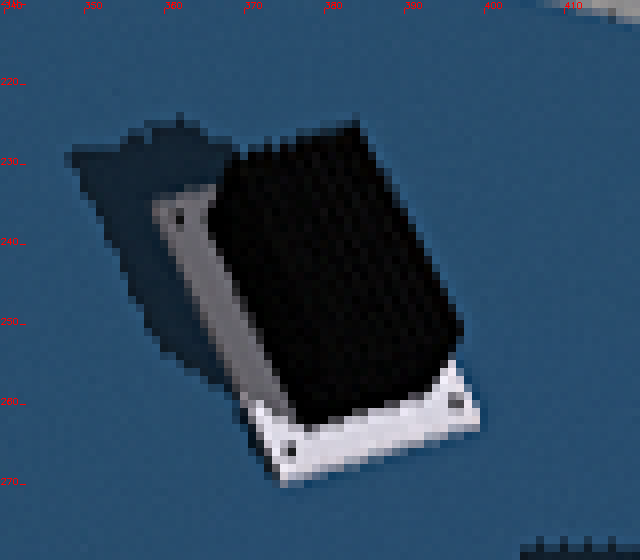

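View pics/box_s.png

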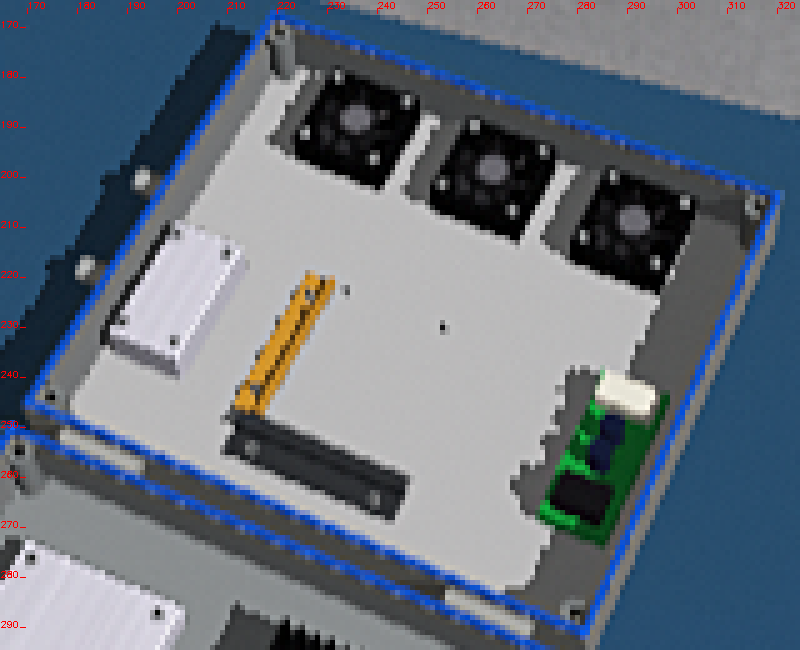

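```bash
cat > fit.py <<'E'
from h import *
from scipy.optimize import least_squares
T=imaging.camera("top");S=imaging.camera("scene")
for c in (T,S): print("cam",-np.array(c["R"]).T@np.array(c["t"]))
def fit(obs,x0,sh=True):
    def f(p):
        ca,sa=np.cos(p[2]),np.sin(p[2]);r=[]
        for c,uv,X in obs:
            w=[p[0]+ca*X[0]-sa*X[1],p[1]+sa*X[0]+ca*X[1],X[2]]
            r+=list(proj(c,w)-uv)
        return np.array(r)
    q=least_squares(f,x0,loss="soft_l1"); print(q.x,np.degrees(q.x[2]));print(f(q.x).reshape(-1,2).round(1).tolist());return q.x
a,b=.155,.175
box=[(T,(253.5,114.9),(a,b,.057)),(T,(376.1,129.9),(a,-b,.057)),(T,(238.5,222.1),(-a,b,.057)),(T,(362.5,238.5),(-a,-b,.057)),
(S,(219.5,166.9),(-a,-b,.057)),(S,(320.9,203.1),(-a,b,.057)),(S,(169.9,244.9),(a,-b,.057)),(S,(282.5,291.7),(a,b,.057))]
g=ray(T,307,175,.05);print(g)
print("top only");B=fit(box[:4],[g[0],g[1],0]);print("scene");fit(box[4:],[g[0],g[1],0]);print("both");B=fit(box,[g[0],g[1],0])
ca,sa=np.cos(B[2]),np.sin(B[2])
print("corner",B[0]+ca*.1+sa*.06,B[1]+sa*.1-ca*.06)
h,w=.059,.040
p=[ray(T,*q,.006) for q in((149.75,188.25),(172.8,173.6),(194.5,207),(171.5,222.2))];p=np.array(p);print(p, np.linalg.norm(p-np.roll(p,1,0),axis=1))
hs=[(T,(149.75,188.25),(h,w,.006)),(T,(173,173.6),(h,-w,.006)),(T,(194.5,207),(-h,-w,.006)),(T,(171.5,222.2),(-h,w,.006))]
hss=[(S,(374.5,270.25),(h,-w,0)),(S,(399.5,263.25),(h,w,0)),(S,(358.3,234.3),(-h,-w,.006))]
x0=[*p[:,:2].mean(0),.5]
print("T");fit(hs,x0);print("S");fit(hss,x0);print("both");fit(hs+hss,x0)
E
python3 fit.py
```

```text
cam [ 0.32949149 -0.08245295  1.39067338]
cam [1.10628516 0.12872448 1.14522951]
[ 0.52548404 -0.11403687  0.05      ]
top only
[ 0.52206291 -0.11508201 -0.11136614] -6.380809749864622
[[-0.3, -0.8], [0.3, -0.4], [-0.5, 0.4], [0.5, 0.6]]
scene
[ 0.51874764 -0.11689502 -0.110399  ] -6.32539691647802
[[-0.2, -0.4], [0.6, -0.1], [-0.4, 0.2], [0.0, 0.0]]
both
[ 0.52050682 -0.11589317 -0.11049624] -6.330968402876658
[[-0.1, -0.2], [0.5, 0.1], [-0.2, 1.0], [0.9, 1.2], [-0.1, 0.1], [0.8, 0.5], [-0.3, 0.8], [0.2, 0.7]]
corner 0.6132806732042719 -0.18655441457335856
[[0.48456876 0.34373744 0.006     ]
 [0.52897365 0.27754747 0.006     ]
 [0.43217347 0.21024505 0.006     ]
 [0.38654595 0.2758784  0.006     ]] [0.11921963 0.07970512 0.1178978  0.07993502]
T
[0.45806541 0.27669987 0.60224174] 34.505909807703006
[[0.2, 0.2], [-0.1, -0.1], [-0.0, 0.0], [-0.1, -0.1]]
S
[0.4561621  0.27316755 0.5888924 ] 33.74104885591421
[[-0.2, -0.2], [-0.3, -0.3], [0.5, 0.6]]
both
[0.45738713 0.27508735 0.59212856] 33.92646749131782
[[0.9, 0.2], [0.7, 0.1], [0.4, 0.5], [0.2, 0.2], [0.5, 0.4], [0.4, 0.2], [1.0, 1.2]]
```

```bash
python3 - <<'E'
from h import *
from scipy.spatial.transform import Rotation as R
print(R.from_quat(readout.observe()["eef_rot"]).as_matrix().round(3))
c=imaging.camera("top");s=imaging.camera("scene")
C=np.array([.6133,-.1866,0]);a=-.1105
M=np.array([[np.cos(a),-np.sin(a),0],[np.sin(a),np.cos(a),0],[0,0,1]])
for n,p in dict(corner=(0,0,.014),lipL=(-.007,.1,.0255),lipR=(-.007,-.01,.0255),stopA=(-.01,0,.023),stopB=(-.11,0,.023)).items():
    X=C+M@np.array(p); print(n,X.round(4),proj(c,X).round(1),proj(s,X).round(1))
print("seat",C+M@np.array([-.059,.04,0.047]))
E
```

```text
[[-0.955 -0.     0.297]
 [-0.297  0.    -0.955]
 [ 0.    -1.    -0.   ]]
corner [ 0.6133 -0.1866  0.014 ] [332.3 147.2] [215.9 251.1]
lipL [ 0.6174 -0.0864  0.0255] [297.8 144.4] [247.4 259.8]
lipR [ 0.6052 -0.1958  0.0255] [335.8 149.2] [213.5 246.2]
stopA [ 0.6034 -0.1855  0.023 ] [332.1 150. ] [217.1 246.9]
stopB [ 0.504  -0.1745  0.023 ] [327.7 184.2] [232.2 220.1]
seat [ 0.55907085 -0.14033772  0.047     ]
```

The part is the black finned one on a base plate on the mat: top px (172,198), scene (380,245). The look-alikes are the green one off the mat (160,293) and the large black finned block inside the lid (292,78). Only the first fits "black, on the blue mat, left of the box", and the enlarged crop confirmed it by showing an aluminium base of about 118x80. The corner projects to (332,147), which agrees with the rail and stop edges. I'm moving the arm around over the part now.

Emit:
jog_arm:
  delta_pos:
    - [45,40,0]
    - [45,40,0]
    - [45,40,0]
    - [45,40,0]
    - [30,52,0]
    - [30,52,0]
    - [30,52,0]
    - [30,52,0]
    - [30,52,0]
    - [5,60,0]
    - [5,60,0]
    - [5,60,0]
  twist:
    - [0,0,1.4]
    - [0,0,1.4]
    - [0,0,1.4]
    - [0,0,1.4]
    - [0,0,1.4]
    - [0,0,1.4]
    - [0,0,1.4]
    - [0,0,1.4]
    - [0,0,1.4]
    - [0,0,1.4]
    - [0,0,1.4]
    - [0,0,1.3]
  grip: [0,0,0,0,0,0,0,0,0,0,0,0]

```text
clock: 1.9
tool_pos: [0.5307, 0.0051, 0.2315]
eef_rot: [0.207, -0.676, 0.676, -0.207]
wrist_force: [1.9, 0.8, 0.5]
width: 1.0
```

Emit:
jog_arm:
  delta_pos:
    - [-15,54,0]
    - [-15,54,0]
    - [-15,54,0]
    - [-15,54,0]
    - [-14,54,0]
    - [0,0,-40]
    - [0,0,-40]
    - [0,0,-20]
    - [0,0,0]
  twist:
    - [0,0,0]
    - [0,0,0]
    - [0,0,0]
    - [0,0,0]
    - [0,0,0]
    - [0,0,0]
    - [0,0,0]
    - [0,0,0]
    - [0,0,0]
  grip: [0,0,0,0,0,0,0,0,0]

```text
clock: 3.02
tool_pos: [0.4561, 0.2729, 0.1303]
eef_rot: [0.208, -0.676, 0.676, -0.206]
wrist_force: [-0.3, -0.4, 1.4]
width: 1.001
```

```bash
python3 - <<'E'
from h import *
from scipy.spatial.transform import Rotation as R
o=readout.observe();print(o["tool_pos"],R.from_quat(o["eef_rot"]).as_matrix().round(3),o["joint_positions"].round(2))
c=imaging.camera("wrist");cv2.imwrite("pics/w1.png",c["frame"][:,:,::-1])
print(-np.array(c["R"]).T@np.array(c["t"]))
for yaw,x,y in((33.9,.4574,.2751),):
  for sx,sy,z in((1,1,.006),(1,-1,.006),(-1,-1,.006),(-1,1,.006)):
    a=np.radians(yaw);p=(x+np.cos(a)*.059*sx-np.sin(a)*.04*sy,y+np.sin(a)*.059*sx+np.cos(a)*.04*sy,z);print(proj(c,p).round(1))
E
```

```text
[0.45613749 0.27292276 0.13028844] [[-0.829 -0.002  0.559]
 [-0.559 -0.001 -0.829]
 [ 0.002 -1.    -0.   ]] [-0.39  0.53 -0.35  1.92  0.26  0.74 -1.87]
[0.52345716 0.31707033 0.27150137]
[233.4 134.4]
[323.1 134.6]
[317.5 253.5]
[239.1 253.4]
```

View pics/w1.png

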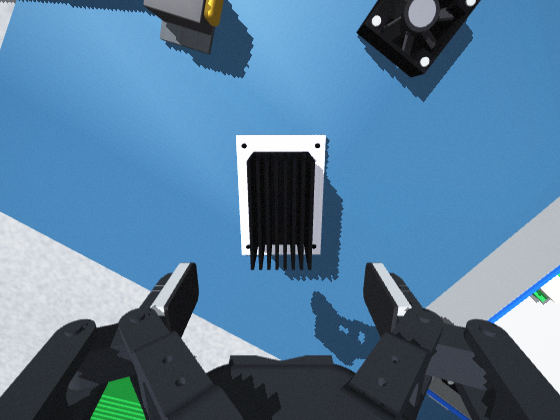

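The wrist view shows base corners at (236,135), (326,135), (321,255) and (241,255). It sits square between the jaws and about 2 mm to the right of where I predicted.

Emit:
jog_arm:
  delta_pos:
    - [2,0,-40]
    - [0,0,-40]
    - [0,0,-24]
    - [0,0,-10]
    - [0,0,0]
    - [0,0,0]
    - [0,0,0]
    - [0,0,0]
    - [0,0,0]
    - [0,0,0]
  twist:
    - [0,0,0]
    - [0,0,0]
    - [0,0,0]
    - [0,0,0]
    - [0,0,0]
    - [0,0,0]
    - [0,0,0]
    - [0,0,0]
    - [0,0,0]
    - [0,0,0]
  grip: [0,0,0,0,0,0.6,1,1,1,1]
  grip_force: 80

```text
clock: 4.32
tool_pos: [0.4592, 0.2737, 0.0185]
eef_rot: [-0.206, 0.676, -0.676, 0.207]
wrist_force: [-3.2, -2.3, 14.9]
width: 0.58
```

Emit:
jog_arm:
  delta_pos:
    - [0,0,2]
    - [0,0,0]
  twist:
    - [0,0,0]
    - [0,0,0]
  grip: [1,1]

```text
clock: 4.58
tool_pos: [0.4587, 0.2731, 0.0194]
eef_rot: [0.207, -0.676, 0.676, -0.207]
wrist_force: [-0.4, 0.9, -6.6]
width: 0.574
```

```bash
python3 - <<'E'
from h import *
o=readout.observe();print(o["tool_pos"],o["wrist_force"],o["ft_torque"],o["width"])
c=imaging.camera("wrist");cv2.imwrite("pics/w2.png",c["frame"][:,:,::-1])
E
```

```text
[0.45872622 0.27310946 0.01942904] [-0.35534054  0.86924048 -6.60167547] [-0.02506408 -0.00446484 -0.08713846] 0.5742871805408968
```

View pics/w2.png

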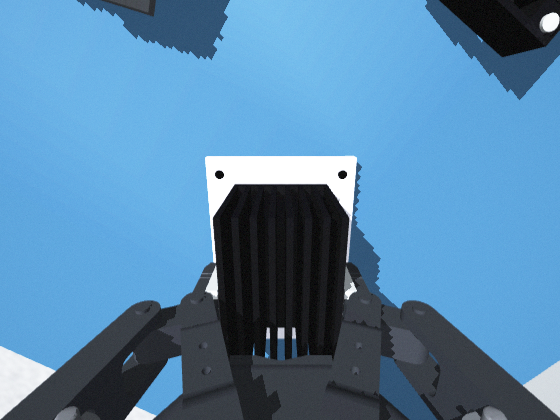

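The grasp is good: the fins sit square between the pads. The 15 N was the pads swinging forward as they closed. Next I lift, turn and carry.

Emit:
jog_arm:
  delta_pos:
    - [0,0,30]
    - [0,0,45]
    - [0,0,45]
    - [10,-50,0]
    - [10,-50,0]
    - [10,-50,0]
    - [10,-50,0]
    - [10,-50,0]
    - [10,-50,0]
    - [10,-50,0]
    - [11,-49,0]
    - [0,0,0]
  twist:
    - [0,0,0]
    - [0,0,0]
    - [0,0,0]
    - [0,0,-5]
    - [0,0,-5]
    - [0,0,-5]
    - [0,0,-5]
    - [0,0,-5]
    - [0,0,-5]
    - [0,0,-5]
    - [0,0,-5.3]
    - [0,0,0]
  grip: [1,1,1,1,1,1,1,1,1,1,1,1]

```text
clock: 6.12
tool_pos: [0.5395, -0.13, 0.1389]
eef_rot: [-0.041, -0.705, 0.706, 0.041]
wrist_force: [0.1, 0.3, -5.5]
width: 0.576
```

Emit:
jog_arm:
  delta_pos:
    - [0,0,0]
    - [0,0,0]
    - [0,0,0]
  twist:
    - [0,0,0]
    - [0,0,0]
    - [0,0,0]
  grip: [1,1,1]

```text
clock: 6.5
tool_pos: [0.5397, -0.1249, 0.1393]
eef_rot: [0.038, 0.706, -0.706, -0.038]
wrist_force: [-0.2, -0.3, -6.5]
width: 0.574
```

```bash
cat > st.py <<'E'
from h import *
import sys
from scipy.spatial.transform import Rotation as R
o=readout.observe();print(o["clock"],"pos",o["tool_pos"].round(4),"F",o["wrist_force"].round(1),"T",o["ft_torque"].round(2),"w",o["width"])
C=np.array([.6133,-.1866,0.014]);a=-.1105
M=np.array([[np.cos(a),-np.sin(a),0],[np.sin(a),np.cos(a),0],[0,0,1]])
print("corner frame",(M.T@(o["tool_pos"]-C)*1000).round(1),"F",(M.T@o["wrist_force"]).round(1))
m=R.from_quat(o["eef_rot"]).as_matrix();z=m[:,2];print("jaw yaw",np.degrees(np.arctan2(z[1],z[0])),"tooly",m[:,1].round(4))
for n in sys.argv[2:]:
    c=imaging.camera(n);cv2.imwrite(f"pics/{n}_{sys.argv[1]}.png",c["frame"][:,:,::-1])
    if n=="top":crop(c,250,110,380,240,5,f"topc_{sys.argv[1]}.png")
    if n=="scene":crop(c,165,165,325,295,5,f"scenec_{sys.argv[1]}.png")
E
python3 st.py 3 wrist top scene
```

```text
6.5 pos [ 0.5397 -0.1249  0.1393] F [-0.2 -0.3 -6.5] T [ 0.06 -0.02  0.02] w 0.5737922627361334
corner frame [-79.9  53.2 125.3] F [-0.2 -0.3 -6.5]
jaw yaw -96.2265493670915 tooly [-1.e-04  2.e-04 -1.e+00]
```

View pics/wrist_3.png

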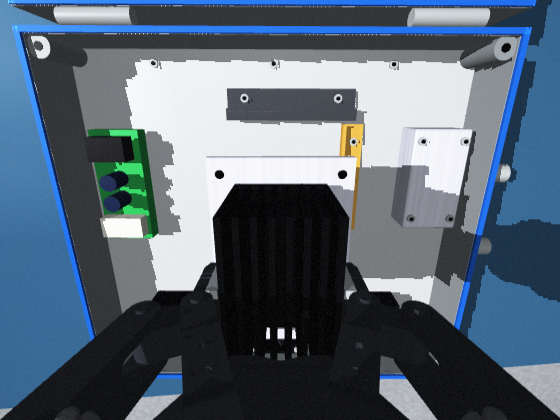

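View pics/scenec_3.png

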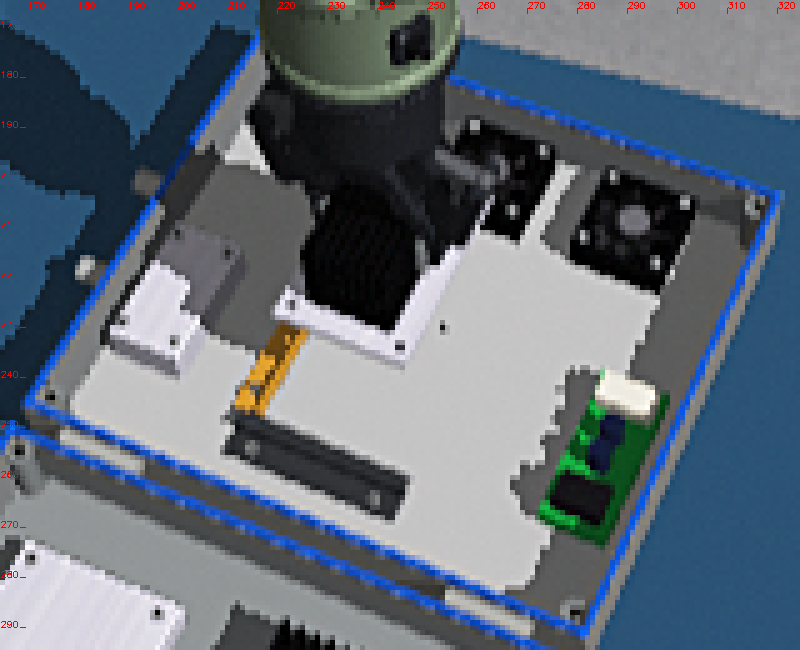

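```bash
python3 - <<'E'
from h import *
c=imaging.camera("wrist");o=readout.observe()
C=np.array([.6133,-.1866,0.014]);a=-.1105
M=np.array([[np.cos(a),-np.sin(a),0],[np.sin(a),np.cos(a),0],[0,0,1]])
for d in (8,10,12,13,14,15,17,19):
    z=o["tool_pos"][2]-d/1000
    q=[M.T@(ray(c,u,v,z)-o["tool_pos"])*1000 for u,v in((207,156),(356,156),(219.5,174.5),(342.5,174.5))]
    print(d,[x.round(1)[:2].tolist() for x in q], "w",round(np.linalg.norm(q[0]-q[1]),1))
for u,v,z in((227,120,.0255),(356,120,.0255),(341.5,124,.023)): print(M.T@(ray(c,u,v,z)-C)*1000)
E
```

```text
8 [[59.6, 37.0], [59.7, -39.5], [50.0, 31.2], [50.1, -33.2]] w 76.5
10 [[59.3, 37.5], [59.4, -40.0], [49.6, 31.6], [49.7, -33.7]] w 77.5
12 [[59.1, 38.0], [59.2, -40.5], [49.2, 32.1], [49.3, -34.1]] w 78.6
13 [[58.9, 38.3], [59.0, -40.8], [49.0, 32.3], [49.1, -34.3]] w 79.1
14 [[58.8, 38.5], [58.9, -41.1], [48.8, 32.5], [48.8, -34.5]] w 79.6
15 [[58.6, 38.8], [58.7, -41.3], [48.5, 32.7], [48.6, -34.8]] w 80.1
17 [[58.3, 39.3], [58.5, -41.8], [48.1, 33.1], [48.2, -35.2]] w 81.1
19 [[58.1, 39.8], [58.2, -42.4], [47.7, 33.6], [47.8, -35.6]] w 82.2
[-5.00120451 97.14451663 11.5       ]
[ -4.86511734 -11.81177047  11.5       ]
[-8.21754211 -0.29064046  9.        ]
```

The part is square and centred on the TCP. Its front edge is about 14 mm short of the lip and it clears the stop by 13 mm. I'm lowering it.

Emit:
jog_arm:
  delta_pos:
    - [0,0,-30]
    - [0,0,-30]
    - [0,0,-20]
    - [0,0,-10]
    - [0,0,-6]
    - [0,0,-4]
    - [0,0,-2]
    - [0,0,0]
    - [0,0,0]
  twist:
    - [0,0,0]
    - [0,0,0]
    - [0,0,0]
    - [0,0,0]
    - [0,0,0]
    - [0,0,0]
    - [0,0,0]
    - [0,0,0]
    - [0,0,0]
  grip: [1,1,1,1,1,1,1,1,1]

```text
clock: 7.82
tool_pos: [0.5399, -0.1258, 0.0376]
eef_rot: [-0.039, -0.706, 0.706, 0.039]
wrist_force: [-0.3, -0.1, -6.5]
width: 0.58
```

Emit:
jog_arm:
  delta_pos:
    - [0,0,-2]
    - [0,0,-1]
    - [0,0,-1]
    - [0,0,0]
    - [0,0,0]
  twist:
    - [0,0,0]
    - [0,0,0]
    - [0,0,0]
    - [0,0,0]
    - [0,0,0]
  grip: [1,1,1,1,1]

```text
clock: 8.45
tool_pos: [0.5397, -0.1258, 0.0333]
eef_rot: [0.039, 0.706, -0.706, -0.039]
wrist_force: [0.2, -0.8, -5.1]
width: 0.576
```

Emit:
jog_arm:
  delta_pos:
    - [0,0,-0.5]
    - [0,0,0]
    - [0,0,0]
  twist:
    - [0,0,0]
    - [0,0,0]
    - [0,0,0]
  grip: [1,1,1]

```text
clock: 8.82
tool_pos: [0.5397, -0.1258, 0.0328]
eef_rot: [0.039, 0.706, -0.706, -0.039]
wrist_force: [-0.6, 0.6, -5.6]
width: 0.575
```

Emit:
jog_arm:
  delta_pos:
    - [0,0,-0.5]
    - [0,0,0]
    - [0,0,0]
  twist:
    - [0,0,0]
    - [0,0,0]
    - [0,0,0]
  grip: [1,1,1]

```text
clock: 9.2
tool_pos: [0.5397, -0.1258, 0.0323]
eef_rot: [0.039, 0.706, -0.706, -0.039]
wrist_force: [-0.6, 0.2, -6.1]
width: 0.576
```

```bash
python3 st.py 4 wrist scene
```

```text
9.2 pos [ 0.5397 -0.1258  0.0323] F [-0.6  0.2 -6.1] T [0.01 0.01 0.01] w 0.5762581549641671
corner frame [-79.8  52.4  18.3] F [-0.7  0.2 -6.1]
jaw yaw -96.31716578861266 tooly [-0.  0. -1.]
```

View pics/wrist_4.png

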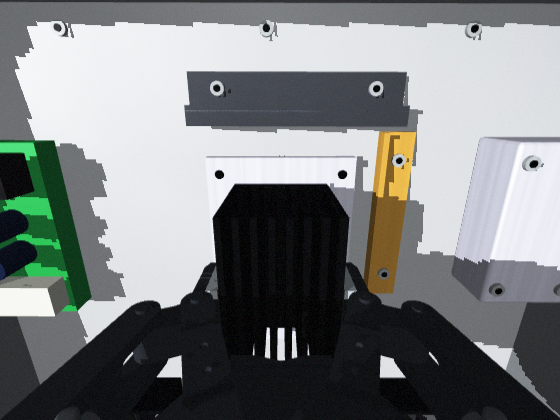

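View pics/scenec_4.png

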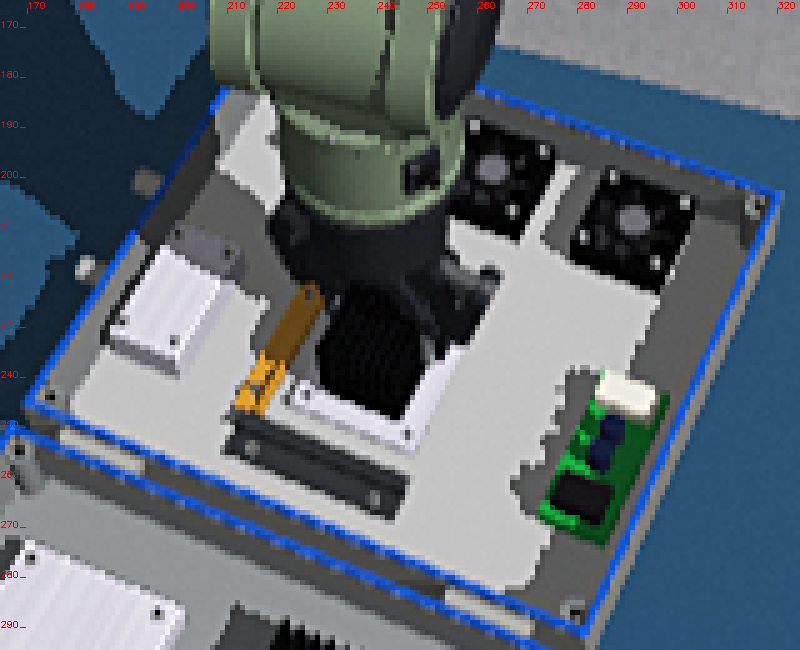

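Emit:
jog_arm:
  delta_pos:
    - [0,0,-0.5]
    - [0,0,0]
    - [0,0,-0.5]
    - [0,0,0]
    - [0,0,0]
  twist:
    - [0,0,0]
    - [0,0,0]
    - [0,0,0]
    - [0,0,0]
    - [0,0,0]
  grip: [1,1,1,1,1]

```text
clock: 9.93
tool_pos: [0.5398, -0.1258, 0.0313]
eef_rot: [0.039, 0.706, -0.706, -0.039]
wrist_force: [-0.6, 1.2, -4.7]
width: 0.578
```

Emit:
jog_arm:
  delta_pos:
    - [0,0,-0.5]
    - [0,0,0]
    - [0,0,0]
  twist:
    - [0,0,0]
    - [0,0,0]
    - [0,0,0]
  grip: [1,1,1]

```text
clock: 10.3
tool_pos: [0.5398, -0.1257, 0.0308]
eef_rot: [0.039, 0.706, -0.706, -0.039]
wrist_force: [-0.5, 0.1, -5.5]
width: 0.575
```

Emit:
jog_arm:
  delta_pos:
    - [0,0,-0.5]
    - [0,0,0]
    - [0,0,-0.5]
    - [0,0,0]
    - [0,0,0]
  twist:
    - [0,0,0]
    - [0,0,0]
    - [0,0,0]
    - [0,0,0]
    - [0,0,0]
  grip: [1,1,1,1,1]

```text
clock: 10.92
tool_pos: [0.5398, -0.1257, 0.0305]
eef_rot: [-0.039, -0.706, 0.706, 0.039]
wrist_force: [-7.1, 1.0, 15.0]
width: 0.574
```

Floor contact is found at a TCP height of about 30.6 mm. I'm backing off a little, then sliding towards the rail.

Emit:
jog_arm:
  delta_pos:
    - [0,0,0.7]
    - [0,0,0]
    - [4,-0.44,0]
    - [4,-0.44,0]
    - [4,-0.44,0]
    - [3,-0.33,0]
    - [2,-0.22,0]
    - [0,0,0]
    - [0,0,0]
  twist:
    - [0,0,0]
    - [0,0,0]
    - [0,0,0]
    - [0,0,0]
    - [0,0,0]
    - [0,0,0]
    - [0,0,0]
    - [0,0,0]
    - [0,0,0]
  grip: [1,1,1,1,1,1,1,1,1]

```text
clock: 12.05
tool_pos: [0.5562, -0.1277, 0.0305]
eef_rot: [-0.039, -0.706, 0.706, 0.039]
wrist_force: [-6.8, 0.6, 5.6]
width: 0.574
```

```bash
python3 st.py 5 wrist
```

```text
12.05 pos [ 0.5562 -0.1277  0.0305] F [-6.8  0.6  5.6] T [0.14 1.1  0.02] w 0.574152809881839
corner frame [-63.3  52.2  16.5] F [-6.8 -0.1  5.6]
jaw yaw -96.32226242121722 tooly [-1.2e-03 -1.0e-04 -1.0e+00]
```

View pics/wrist_5.png

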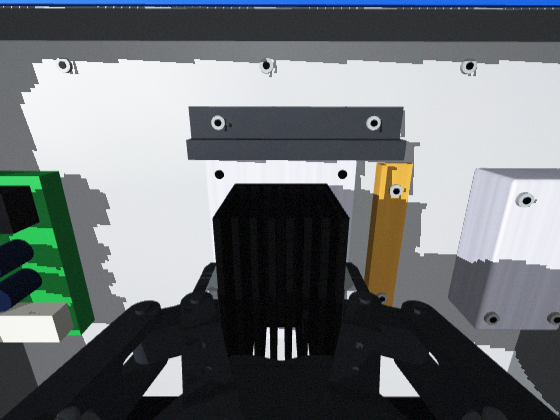

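Emit:
jog_arm:
  delta_pos:
    - [0,0,0.4]
    - [1,-0.11,0]
    - [1,-0.11,0]
    - [1,-0.11,0]
    - [0,0,0]
    - [0,0,0]
  twist:
    - [0,0,0]
    - [0,0,0]
    - [0,0,0]
    - [0,0,0]
    - [0,0,0]
    - [0,0,0]
  grip: [1,1,1,1,1,1]

```text
clock: 12.85
tool_pos: [0.5597, -0.128, 0.0309]
eef_rot: [0.039, 0.706, -0.706, -0.039]
wrist_force: [1.1, -0.0, -6.2]
width: 0.575
```

```bash
python3 st.py 5
```

```text
12.85 pos [ 0.5597 -0.128   0.0309] F [ 1.1 -0.  -6.2] T [-0.01  0.01 -0.02] w 0.5753137169154846
corner frame [-59.7  52.4  16.9] F [ 1.1  0.1 -6.2]
jaw yaw -96.31053203625143 tooly [-0.  0. -1.]
```

Emit:
jog_arm:
  delta_pos:
    - [0.5,-0.06,0]
    - [0.5,-0.05,0]
    - [0.5,-0.06,0]
    - [0,0,0]
    - [0,0,0]
  twist:
    - [0,0,0]
    - [0,0,0]
    - [0,0,0]
    - [0,0,0]
    - [0,0,0]
  grip: [1,1,1,1,1]

```text
clock: 13.48
tool_pos: [0.5612, -0.1282, 0.0309]
eef_rot: [0.039, 0.706, -0.706, -0.039]
wrist_force: [-0.0, -0.3, -5.6]
width: 0.575
```

Emit:
jog_arm:
  delta_pos:
    - [0.5,-0.06,0]
    - [0,0,0]
    - [0.5,-0.05,0]
    - [0,0,0]
    - [0,0,0]
  twist:
    - [0,0,0]
    - [0,0,0]
    - [0,0,0]
    - [0,0,0]
    - [0,0,0]
  grip: [1,1,1,1,1]

```text
clock: 14.1
tool_pos: [0.5623, -0.1282, 0.0309]
eef_rot: [-0.039, -0.706, 0.706, 0.039]
wrist_force: [0.7, -0.1, -6.5]
width: 0.571
```

Emit:
jog_arm:
  delta_pos:
    - [0.5,-0.06,0]
    - [0,0,0]
    - [0,0,0]
  twist:
    - [0,0,0]
    - [0,0,0]
    - [0,0,0]
  grip: [1,1,1]

```text
clock: 14.48
tool_pos: [0.5626, -0.1283, 0.0308]
eef_rot: [0.039, 0.706, -0.706, -0.039]
wrist_force: [-1.5, 1.2, -5.1]
width: 0.575
```

Emit:
jog_arm:
  delta_pos:
    - [0.5,-0.06,0]
    - [0,0,0]
    - [0,0,0]
  twist:
    - [0,0,0]
    - [0,0,0]
    - [0,0,0]
  grip: [1,1,1]

```text
clock: 14.85
tool_pos: [0.5627, -0.1283, 0.0308]
eef_rot: [0.039, 0.706, -0.706, -0.039]
wrist_force: [-5.4, 1.0, -3.8]
width: 0.576
```

Rail contact is at x=0.5626 with about 5 N. I'm easing off slightly and sliding along the rail to the stop.

Emit:
jog_arm:
  delta_pos:
    - [-0.6,0.06,0]
    - [-0.33,-3,0]
    - [-0.33,-3,0]
    - [-0.33,-3,0]
    - [-0.11,-1,0]
    - [0,0,0]
    - [0,0,0]
  twist:
    - [0,0,0]
    - [0,0,0]
    - [0,0,0]
    - [0,0,0]
    - [0,0,0]
    - [0,0,0]
    - [0,0,0]
  grip: [1,1,1,1,1,1,1]

```text
clock: 15.72
tool_pos: [0.5615, -0.1386, 0.0309]
eef_rot: [-0.039, -0.706, 0.706, 0.039]
wrist_force: [-2.1, -1.6, -5.9]
width: 0.576
```

```bash
python3 st.py 6 wrist
```

```text
15.725 pos [ 0.5615 -0.1386  0.0309] F [-2.1 -1.6 -5.9] T [-0.29  0.56 -0.1 ] w 0.5761558191753945
corner frame [-56.8  42.   16.9] F [-1.9 -1.8 -5.9]
jaw yaw -96.33398035321943 tooly [-0.e+00 -3.e-04 -1.e+00]
```

View pics/wrist_6.png

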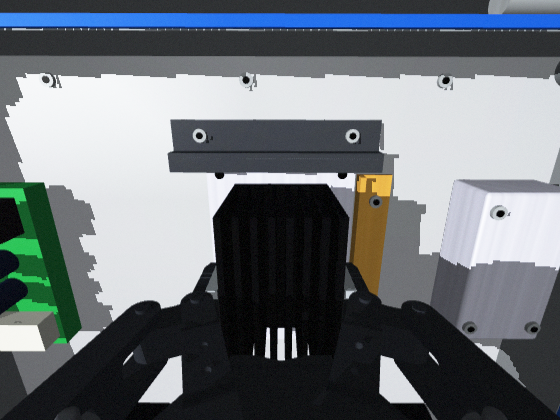

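Emit:
jog_arm:
  delta_pos:
    - [-0.06,-0.5,0]
    - [-0.05,-0.5,0]
    - [0,0,0]
    - [0,0,0]
  twist:
    - [0,0,0]
    - [0,0,0]
    - [0,0,0]
    - [0,0,0]
  grip: [1,1,1,1]

```text
clock: 16.27
tool_pos: [0.5614, -0.1391, 0.0309]
eef_rot: [0.039, 0.706, -0.706, -0.039]
wrist_force: [-2.1, 4.2, -5.3]
width: 0.575
```

Emit:
jog_arm:
  delta_pos:
    - [-0.06,-0.5,0]
    - [-0.05,-0.5,0]
    - [0,0,0]
    - [0,0,0]
  twist:
    - [0,0,0]
    - [0,0,0]
    - [0,0,0]
    - [0,0,0]
  grip: [1,1,1,1]

```text
clock: 16.77
tool_pos: [0.5613, -0.1403, 0.0309]
eef_rot: [-0.039, -0.706, 0.706, 0.039]
wrist_force: [-3.0, 2.0, -6.4]
width: 0.575
```

Emit:
jog_arm:
  delta_pos:
    - [-0.06,-0.5,0]
    - [0,0,0]
    - [0,0,0]
  twist:
    - [0,0,0]
    - [0,0,0]
    - [0,0,0]
  grip: [1,1,1]

```text
clock: 17.15
tool_pos: [0.5612, -0.1408, 0.0309]
eef_rot: [0.039, 0.706, -0.706, -0.039]
wrist_force: [-3.0, 2.5, -7.1]
width: 0.577
```

Emit:
jog_arm:
  delta_pos:
    - [-0.06,-0.5,0]
    - [0,0,0]
    - [0,0,0]
  twist:
    - [0,0,0]
    - [0,0,0]
    - [0,0,0]
  grip: [1,1,1]

```text
clock: 17.52
tool_pos: [0.5612, -0.1408, 0.0309]
eef_rot: [0.039, 0.706, -0.706, -0.039]
wrist_force: [-4.0, 4.3, -4.5]
width: 0.579
```

```bash
python3 st.py 7 wrist
```

```text
17.525 pos [ 0.5612 -0.1408  0.0309] F [-4.   4.3 -4.5] T [ 1.12  0.73 -0.2 ] w 0.5787067115979068
corner frame [-56.8  39.8  16.9] F [-4.4  3.9 -4.5]
jaw yaw -96.30113439957854 tooly [-0.e+00  5.e-04 -1.e+00]
```

View pics/wrist_7.png

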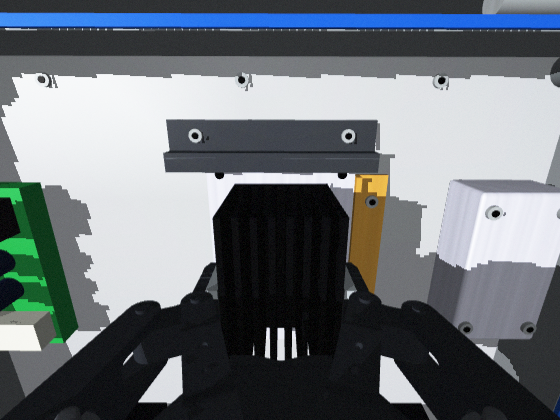

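Emit:
jog_arm:
  delta_pos:
    - [-0.06,-0.5,0]
    - [0,0,0]
    - [0,0,0]
  twist:
    - [0,0,0]
    - [0,0,0]
    - [0,0,0]
  grip: [1,1,1]

```text
clock: 17.95
tool_pos: [0.5613, -0.1409, 0.0309]
eef_rot: [0.039, 0.706, -0.706, -0.039]
wrist_force: [-2.9, 7.6, -3.7]
width: 0.578
```

Emit:
jog_arm:
  delta_pos:
    - [0,-0.5,0]
    - [0,0,0]
    - [0,0,0]
  twist:
    - [0,0,0]
    - [0,0,0]
    - [0,0,0]
  grip: [1,1,1]

```text
clock: 18.32
tool_pos: [0.5613, -0.141, 0.0309]
eef_rot: [0.039, 0.707, -0.706, -0.039]
wrist_force: [-3.0, 9.8, -3.9]
width: 0.576
```

```bash
python3 st.py 8
```

```text
18.325 pos [ 0.5613 -0.141   0.0309] F [-3.   9.8 -3.9] T [ 2.27  0.84 -0.36] w 0.5763105971575515
corner frame [-56.8  39.6  16.9] F [-4.   9.4 -3.9]
jaw yaw -96.28234322185085 tooly [-0.      0.0015 -1.    ]
```

Emit:
jog_arm:
  delta_pos:
    - [0.5,-0.06,0]
    - [0.5,-0.06,0]
    - [0,0,0]
    - [0,0,-0.3]
    - [0,0,0]
    - [0,0,0]
  twist:
    - [0,0,0]
    - [0,0,0]
    - [0,0,0]
    - [0,0,0]
    - [0,0,0]
    - [0,0,0]
  grip: [1,1,1,1,1,1]

```text
clock: 19.08
tool_pos: [0.5613, -0.141, 0.0308]
eef_rot: [0.038, 0.707, -0.706, -0.039]
wrist_force: [-12.2, 12.5, 7.2]
width: 0.577
```

```bash
python3 st.py 9 wrist scene top
```

```text
19.075 pos [ 0.5613 -0.141   0.0308] F [-12.2  12.5   7.2] T [ 2.4   2.35 -0.5 ] w 0.5772228735848428
corner frame [-56.7  39.6  16.8] F [-13.5  11.1   7.2]
jaw yaw -96.29497366729062 tooly [-0.0018  0.0016 -1.    ]
```

View pics/wrist_9.png

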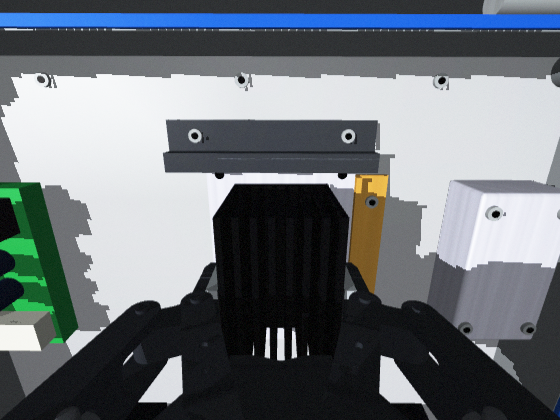

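View pics/scenec_9.png

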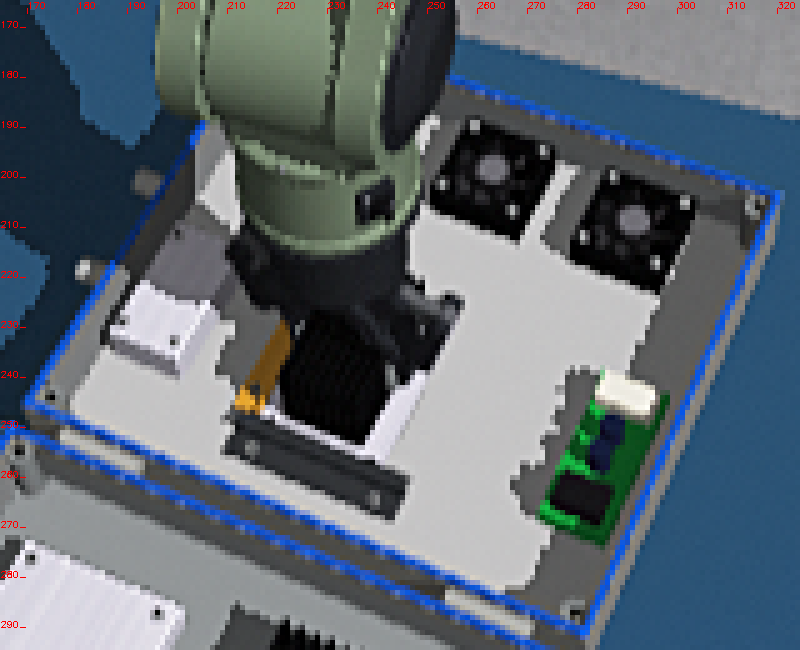

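Emit:
jog_arm:
  delta_pos:
    - [0,0,0.2]
    - [0.1,-0.2,0]
    - [0,0,0]
    - [0,0,0]
    - [0,0,0]
    - [0,0,0]
    - [0,0,0]
    - [0,0,0]
  twist:
    - [0,0,0]
    - [0,0,0]
    - [0,0,0]
    - [0,0,0]
    - [0,0,0]
    - [0,0,0]
    - [0,0,0]
    - [0,0,0]
  grip: [1,1,1,1,1,1,1,1]

```text
clock: 20.23
tool_pos: [0.5613, -0.141, 0.0308]
eef_rot: [0.038, 0.707, -0.705, -0.04]
wrist_force: [-11.1, 12.4, 3.8]
width: 0.572
```

```bash
python3 st.py 10 wrist; python3 st.py 10; python3 - <<'E'
from h import *
T=imaging.camera("top")
a=cv2.imread("pics/top0.png")[:,:,::-1].astype(int)
d=np.abs(T["frame"].astype(int)-a).max(2)
for n,(u,v) in dict(fan=(175,135),trafo=(122,166),drv=(430,215),tray=(462,172),clean=(432,127)).items(): print(n,(d[v-22:v+22,u-25:u+25]>40).sum())
E
```

```text
20.225 pos [ 0.5613 -0.141   0.0308] F [-11.1  12.4   3.8] T [ 2.69  2.21 -0.56] w 0.571851291051484
corner frame [-56.7  39.6  16.8] F [-12.4  11.1   3.8]
jaw yaw -96.29770288827513 tooly [-0.0021  0.0018 -1.    ]
20.275 pos [ 0.5613 -0.141   0.0308] F [-11.5  12.3   4.4] T [ 2.69  2.26 -0.55] w 0.5775801197265313
corner frame [-56.7  39.6  16.8] F [-12.7  10.9   4.4]
jaw yaw -96.29281408033874 tooly [-0.0021  0.0019 -1.    ]
fan 0
trafo 0
drv 1964
tray 82
clean 0
```

Emit:
jog_arm:
  delta_pos:
    - [0,0,0.3]
    - [0.2,-0.3,0]
    - [0.2,-0.3,0]
    - [0,0,0]
    - [0,0,0]
    - [0,0,0]
    - [0,0,0]
    - [0,0,0]
  twist:
    - [0,0,0]
    - [0,0,0]
    - [0,0,0]
    - [0,0,0]
    - [0,0,0]
    - [0,0,0]
    - [0,0,0]
    - [0,0,0]
  grip: [1,1,1,1,1,1,1,1]

```text
clock: 21.32
tool_pos: [0.5613, -0.141, 0.0308]
eef_rot: [0.038, 0.707, -0.705, -0.04]
wrist_force: [-12.4, 15.2, 2.4]
width: 0.575
```

```bash
python3 st.py 11 wrist top
```

```text
21.325 pos [ 0.5613 -0.141   0.0308] F [-12.4  15.2   2.4] T [ 3.37  2.42 -0.68] w 0.5746201723841623
corner frame [-56.7  39.6  16.8] F [-14.   13.7   2.4]
jaw yaw -96.27727099818046 tooly [-0.0031  0.0025 -1.    ]
```

View pics/top_11.png

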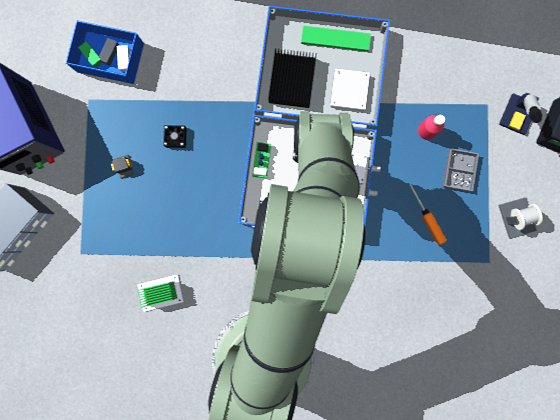

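View pics/wrist_11.png

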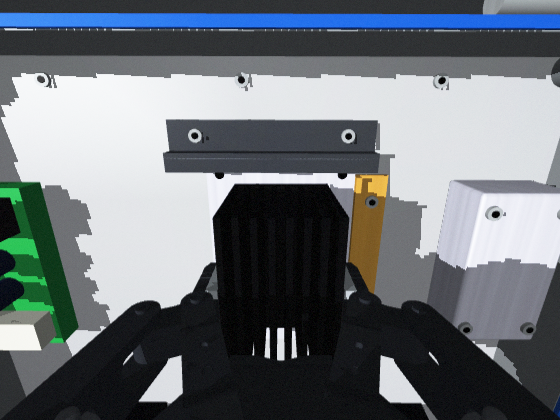

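Emit:
jog_arm:
  delta_pos:
    - [0.3,-0.3,0.1]
    - [0.3,-0.3,0]
    - [0,0,0]
    - [0,0,0]
    - [0,0,0]
    - [0,0,0]
    - [0,0,0]
    - [0,0,0]
  twist:
    - [0,0,0]
    - [0,0,0]
    - [0,0,0]
    - [0,0,0]
    - [0,0,0]
    - [0,0,0]
    - [0,0,0]
    - [0,0,0]
  grip: [1,1,1,1,1,1,1,1]

```text
clock: 22.42
tool_pos: [0.5613, -0.141, 0.0308]
eef_rot: [0.037, 0.707, -0.705, -0.04]
wrist_force: [-16.2, 18.8, 5.1]
width: 0.575
```

```bash
python3 st.py 12
```

```text
22.425 pos [ 0.5613 -0.141   0.0308] F [-16.2  18.8   5.1] T [ 4.04  3.1  -0.75] w 0.5745599888984372
corner frame [-56.7  39.5  16.8] F [-18.2  16.9   5.1]
jaw yaw -96.26843624810294 tooly [-0.0044  0.0032 -1.    ]
```

Force is steady at about 18 N into the rail and 17 N into the stop. The part isn't moving, it is square, and the tilt is about 0.005 rad. Handing in.

```bash
python3 - <<'E'
from cell import manip, readout
print(manip.hand_in()); o=readout.observe(); print(o["clock"],o["tool_pos"],o["wrist_force"])
E
```

```text
the job is handed in; nothing more can be done
None
the job is handed in; nothing more can be done
```

The black heatsink is in the corner with its end under the rail's lip, and the arm is still holding it there. I handed the job in at about 22.4 s; no verdict is reported.

I gripped it by the fins, lowered it flat onto the floor plate and slid it under the lip until it met the rail. Then I slid it along the rail to the brass stop and pressed it into the corner.

**Last checks before hand-in:**
- **Push:** about 18 N towards the rail and 17 N towards the stop. These are wrist readings, so friction takes some of the load and the true contact forces are somewhat lower.
- **Stillness:** the tool stayed in place to within about 0.1 mm while I raised the push.
- **Flat and square:** the tool was tilted about 0.005 rad, and its yaw was within 0.1° of the measured box yaw. The floor carried roughly 11 N.
- **Other things on the bench:** none had moved in the top view. A picture comparison flagged the screwdriver and, slightly, the tray, but the picture shows only the arm's shadow near them.

**Disagreement:** the part stopped about 2 mm farther in +x than my first fit of the corner predicted. The wrist camera had also put the rail about 2 mm farther out, so I trusted the contact. The base end itself is hidden under the lip, so the rail contact is judged from force, not seen.

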